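# Set the tilt tension of the board holder and tip the board up

## Task

The circuit board's tilting cradle is slack: wind the blue tension wheel on the board holder clockwise until its drag is firm, with its orange pointer in the dial's green arc and never into the red, and let go of it. Only then tip the board up for inspection by pressing the orange strip at the cradle's near edge down until it stops, and leave it tipped. Do not disturb the fan, tweezers, parts tray or magnifier.

Things in the scene. Friction and masses are not known exactly. Their poses are not given: they have to be found in the camera images.
- holder: Board holder: black disc 300 mm across, 18 mm thick, fixed. Origin: centre of its underside; x from its near to its far side, y left, z up. A grey frame, 176 (x) by 144 mm (y), centred at y +45 mm, rim 76 mm above the table, holds the cradle flush with 3 mm play, so no finger gets under it. A grey post at y -100 mm carries the tension wheel.
- dial: Fixed aluminium dial, 132 mm across, under the wheel. z is the wheel's axis, leaning 0.55 rad (32 deg) from vertical to the holder's right (-y). Origin on the axis, 31 mm below wheel_grip. x is the holder's x (away from the near side): the pointer points along it at 2.4. Marked white for wheel angles 0 to 2.2, green 2.2 to 2.6 (set, firm tension), bare to 2.75, red 2.75 to 3.0.
- wheel (a joint): Angle of the tension wheel, rad: grows as it is wound clockwise (seen facing it); stops at 0 and 3.0. Starts slack, 0.2 to 1.2. Winding takes 0.20 N m of friction plus 0.07 N m per rad of spring: 0.21 to 0.28 N m when slack, 0.37 N m when firm at 2.4 (mid green). Friction holds it where it is left.
- wheel_grip (a point): Blue tension wheel, 96 mm across, 10 mm thick. A straight grip bar 90 mm long, 16 wide and 32 tall runs across its face through the axis. This point is on the axis half-way up the bar: 16 mm above the wheel's face, 16 mm below the bar's top. z is the wheel's axis, out of its face; x along the bar to the orange pointer end; y across the bar. It turns with the wheel.
- cradle (a joint): Tilt of the board cradle, rad: 0 level and flush in its frame, grows as the near edge goes down and the far edge rises; stops at 0.40. Starts at 0 to 0.06. Friction of 0.20 N m (about 5 N at the strip) keeps it where it is left.
- press_strip (a point): Middle of the top of the orange strip, 34 (x) by 116 mm (y), along the near edge of the black cradle plate, 150 by 120 by 8 mm, that carries the green circuit board. The cradle's near edge is 18 mm from this point. The tilt axis, along y, lies 47 mm farther along x and 8 mm lower; below is free depth: at full tilt this point is 19 mm lower. Level, its axes are the holder's.
- fan: Bystander: grey fume fan, upright box 100 mm (x) by 170 mm (y) by 182 mm tall, 0.9 kg, a small toggle switch on top. Origin at the centre of its underside.
- tweezers: Bystander: blue tweezers lying flat, 136 mm along their x, 22 mm wide, 6 mm thick. Origin at mid-length on the table.
- tray: Bystander: yellow parts tray 120 mm (x) by 90 mm (y) by 30 mm tall. Origin at the centre of its underside.
- magnifier: Bystander, fixed: steel magnifier arm. Foot 140 mm across, post 307 mm tall over its origin (centre of the underside), from which an arm runs along its -x to a round lens 122 mm across, centred 185 mm from the post at 250 mm height.

How it is judged:
By the outcome, as a careful person would: the job done as asked, in the order asked, and still so for the second after the job is handed in, with the robot touching nothing.
It also fails if it takes over 64 s, if anything falls off the work surface, if the arm or the gripper's body presses on something with over 40 N, if the wrist force passes 120 N, or if a joint passes its speed limit or range.

## Robot

A 7-joint arm with a two-finger parallel gripper is mounted at the origin on the work surface. World frame = base frame: x ahead of the robot, y to its left, z up, the work surface at z = 0. Lengths are in m, angles in rad, forces in N, time in s.
With the tool pointing down it reaches from about 0.35 to 0.9 m from the base axis. Payload 8.1 kg.
Tool frame: the origin (TCP) lies on the centre line of the jaws, within the pads' length; the fingertips stand 25 mm ahead of it and the grasp point (between the pads) lies 6 mm ahead of it; z points along the fingers, x is the direction in which the jaws open and shut, and the axes are right-handed (so a half turn about z gives the same grasp; the last joint's range is limited). The gripper opens to 85 mm and grips with 20 to 120 N. Pads are 22 mm wide; open, the fingers measure 114 mm over their backs; the gripper's body (76 mm by 85 mm) begins 54 mm behind the grasp point. The pads swing forward as they close: fully open they stand 13 mm farther back than shut.
Start: joints at [1.224, 0.434, 0.025, 1.573, -0.012, 1.134, -0.075], TCP at [0.151, -0.607, 0.256] pointing down, gripper open.
Joint ranges: [-2.62, 2.62], [-0.44, 2.09], [-1.27, 1.32], [0.08, 2.57], [-1.32, 4.46], [0.12, 2], [-2.74, 2.74]. Speed limits (rad/s): [2.22, 2.22, 3.01, 3.01, 3.14, 3.14, 3.14].

## Interface

Orientations are given as a rotation vector (axis times angle).
In Python, from bench import readout, optics, robot gives the robot as it stands.
- The arm moves only by the tool step_arm, never from a script. Its arguments are lists of equal length, an entry for each row: "xyz": the shift along the world's x, y, z in mm, a list of three; "turn": the turn about the world's z in degrees; "grip": the finger opening in mm, from 0 to 85.4. A call has 1 to 20 rows; each row is the pose to reach, as a shift and turn from the pose commanded when the call began; what a row does not reach only later rows make up. A row lasts 1/8 s, in which the tool goes at most 62.5 mm and 10.7 degrees, less where a joint would pass 70% of its speed; a pose out of reach is approached as far as the arm can. A call with a gripper value outside its range is refused whole. The fingers move at their own pace and stop on an object; "newtons" is the grip in N (left out, the last holds). Time passes only in rows, so rows that repeat a pose let the fingers close. It gives the time, the measured TCP pose, the force and the opening at its end, in the units of the state.
- readout.state(): the state, without advancing time (a new reading comes with each control period).
- optics.capture(name): name is "scene" or "top"; returns the picture (400x640x3 uint8, red, green, blue); there is no depth.
- optics.camera_params(name): a dict with "fx", "fy", "cx", "cy" (pixels), "view" (4x4, takes a point from world to camera coordinates). Camera axes: x right, y down, z forward; pixel columns grow to the right and rows downward; lengths in m; the calibration is good to about 2 mm. A picture is of the moment at which its call begins. camera_params takes no time and is no camera call.
- robot.finish_job(): hands the job in, once; it reports no verdict.
Trained networks look in the newest picture that a camera, given by its name, has taken for a name from the list of things; names that differ only in an ending like _2 or _b are one class to them, and where a whole thing is asked for, a point or a joint stands for the part that bears it (a point fixed in the world has none). Each returns a list of dicts, best first, with "p" (0 to 1); they miss things now and then, are a little off and sometimes report something else, mostly with a low value. They report only what shows in the picture. A call takes as long as a camera call.
- optics.silhouettes(camera, query): "pixels" (400x640 bool, what is visible of it) and "uv" ([column, row] in pixels, amid what is visible of it).
The state is a dict: "time_s": time; "joint_pos": joint angles; "dq": joint speeds; "tau": joint torques, N m; "tool_pos": TCP position; "tool_rot": TCP orientation; "ft_force": force on the tool from outside, world axes, zero at the start; "ft_torque": the same for the moment, N m; "opening": finger opening in m.
Only numpy, scipy, OpenCV 4.12 (cv2) and the standard library are available. Lean on these libraries where they do the work, as an engineer would, in place of code of your own. Each camera call takes 0.05 s, during which the arm holds its last target.

## Working session

There is one attempt and no reset: what is moved stays moved. The work goes in short steps, Python scripts to look and compute and a tool call to move; the robot and the scene stay as the last step left them, time stands still between calls to the robot, and variables do not carry over. Pictures are saved under pics/ and viewed, and the job is handed in when it is done.

Besides the shell and the picture viewer there is one more tool, called after "Call:" by a JSON object that holds its "fn" and its "kwargs". step_arm: Moves the arm, as the interface text tells. Its arguments: {"type":"object","properties":{"xyz":{"type":"array"},"turn":{"type":"array"},"grip":{"type":"array"},"newtons":{"type":"number"}},"required":["xyz","turn","grip"]}

```bash
ls; mkdir -p pics
python3 - <<'E'
from bench import readout, optics, robot
import cv2,numpy as np
np.set_printoptions(precision=4,suppress=True)
for n in ("scene","top"):
    im=optics.capture(n); cv2.imwrite(f"pics/{n}0.png",im[:,:,::-1])
    p=optics.camera_params(n); print(n,p["fx"],p["fy"],p["cx"],p["cy"]); print(np.array(p["view"]))
    for q in ("holder","dial","wheel","cradle","press_strip","wheel_grip","fan","tweezers","tray","magnifier"):
        r=optics.silhouettes(n,q)
        print(q,[(round(a["p"],2),np.round(a["uv"]).tolist(),int(a["pixels"].sum())) for a in r[:3]])
s=readout.state(); print(s)
E
```

```text
pics
scene 501.38773401709165 501.38773401709165 318.08593990965556 199.11014152008224
[[-0.7434  0.6688 -0.0095  0.3959]
 [ 0.3811  0.4119 -0.8277 -0.092 ]
 [-0.5496 -0.6189 -0.5611  1.8189]
 [ 0.      0.      0.      1.    ]]
holder [(0.7, [318.0, 256.0], 7119)]
dial [(0.89, [308.0, 207.0], 771)]
wheel [(0.88, [310.0, 206.0], 419)]
cradle [(0.98, [325.0, 251.0], 1636), (0.68, [308.0, 203.0], 444)]
press_strip [(0.65, [327.0, 251.0], 1595)]
wheel_grip [(0.63, [306.0, 204.0], 471)]
fan [(0.87, [407.0, 308.0], 6274)]
tweezers [(0.45, [439.0, 266.0], 115), (0.25, [206.0, 168.0], 1736)]
tray [(0.84, [284.0, 170.0], 746)]
magnifier [(0.58, [207.0, 167.0], 1870)]
top 520.5432774665503 520.5432774665503 315.8611003885901 197.6125042919198
[[-0.0085 -0.9998 -0.0201  0.0191]
 [-0.9978  0.0098 -0.0661  0.511 ]
 [ 0.0663  0.0195 -0.9976  1.4046]
 [ 0.      0.      0.      1.    ]]
holder [(0.67, [287.0, 166.0], 9332)]
dial [(0.61, [157.0, 151.0], 3509)]
wheel [(0.57, [321.0, 175.0], 1055)]
cradle [(0.92, [268.0, 156.0], 2640)]
press_strip [(0.75, [270.0, 156.0], 2678), (0.31, [322.0, 176.0], 1090)]
wheel_grip [(0.97, [325.0, 179.0], 1053)]
fan [(0.81, [160.0, 152.0], 3519)]
tweezers [(0.72, [194.0, 226.0], 62)]
tray [(0.69, [449.0, 245.0], 1656)]
magnifier [(0.84, [538.0, 170.0], 4962)]
{'time_s': 1.1, 'joint_pos': array([ 1.2244,  0.4345,  0.025 ,  1.5732, -0.0116,  1.134 , -0.0751]), 'dq': array([-0.0001, -0.0014,  0.0004, -0.0007,  0.0011, -0.0002, -0.0003]), 'tau': array([  0.0003, -67.0294,   1.0234, -31.6562,   0.0152,   0.0026,
         0.    ]), 'tool_pos': array([ 0.1509, -0.6065,  0.2563]), 'tool_rot': array([ 2.475 , -1.9349,  0.0001]), 'ft_force': array([-0.8954,  0.5978,  0.4521]), 'ft_torque': array([ 0.0117, -0.0263,  0.0328]), 'opening': 0.08533673364535856}
```

Run:
```python
import cv2
a=cv2.imread("pics/top0.png"); cv2.imwrite("pics/topv.png",cv2.resize(a[70:270,120:400],None,fx=2.8,fy=2.8,interpolation=cv2.INTER_CUBIC))
a=cv2.imread("pics/scene0.png"); cv2.imwrite("pics/scenev.png",cv2.resize(a[150:350,190:470],None,fx=2.8,fy=2.8,interpolation=cv2.INTER_CUBIC))
```

```text
(no output)
```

View pics/top0.png

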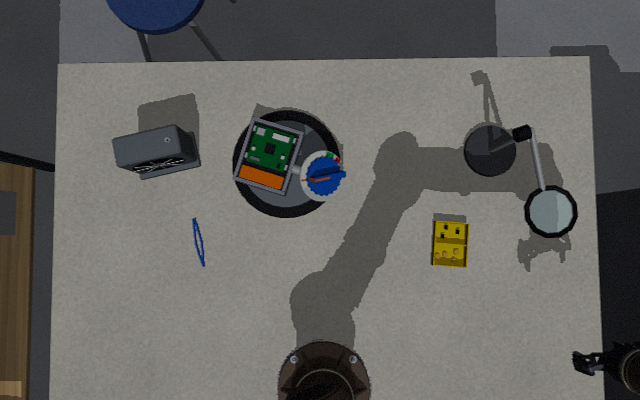

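View pics/topv.png

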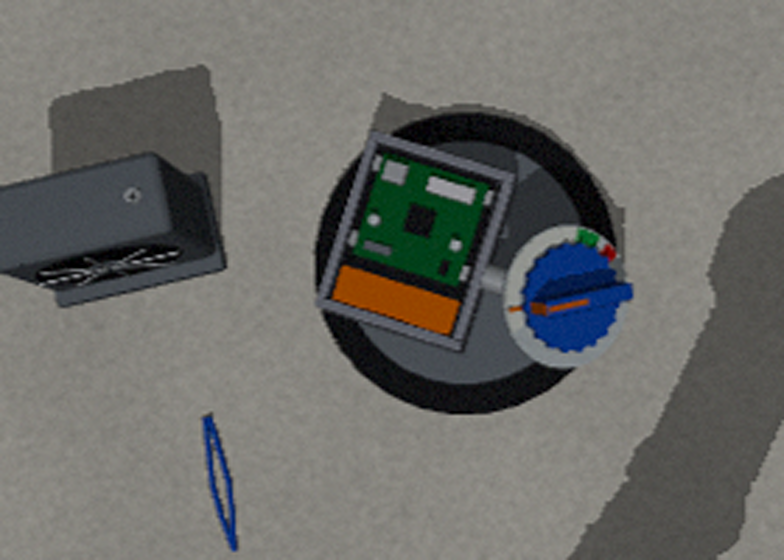

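View pics/scenev.png

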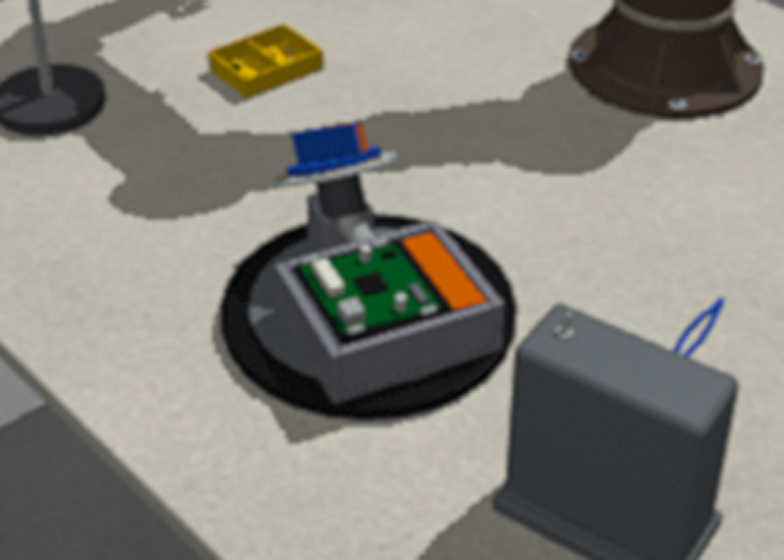

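View pics/scene0.png

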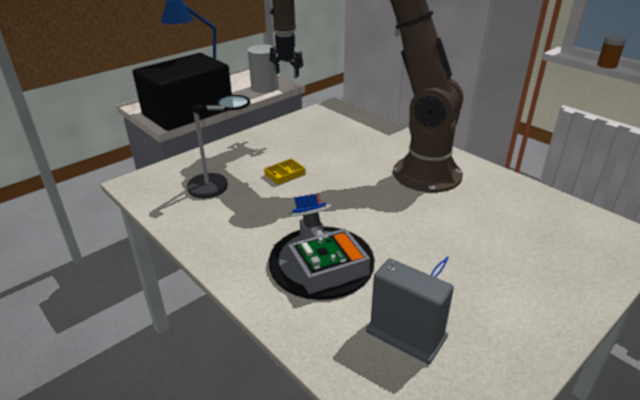

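The top view shows the frame at about (268,156). The wheel is at (323,176), with its pointer towards the holder's left and the green arc at the far right. The fan is to the left and the arm is well clear on the right. Next I'll fit the holder pose from the frame corners and the wheel from both views.

```bash
cat > h.py <<'E'
import numpy as np, cv2
from bench import readout, optics, robot
from scipy.optimize import least_squares
np.set_printoptions(precision=4,suppress=True)
P={n:optics.camera_params(n) for n in("top","scene")}
def proj(n,X):
    p=P[n];V=np.array(p["view"]);X=np.atleast_2d(X);c=X@V[:3,:3].T+V[:3,3]
    return np.c_[p["fx"]*c[:,0]/c[:,2]+p["cx"],p["fy"]*c[:,1]/c[:,2]+p["cy"]]
def Rz(a): return np.array([[np.cos(a),-np.sin(a),0],[np.sin(a),np.cos(a),0],[0,0,1]])
def Rx(a): return np.array([[1,0,0],[0,np.cos(a),-np.sin(a)],[0,np.sin(a),np.cos(a)]])
E
python3 - <<'E'
from h import *
# order: far-left, far-right, near-right, near-left
C=np.array([[.088,.117,.076],[.088,-.027,.076],[-.088,-.027,.076],[-.088,.117,.076]])
top=np.array([[375,135],[515,178],[460,350],[317,303]])/2.8+[120,70]
sc=np.array([[337,350],[278,264],[432,223],[502,303]])/2.8+[190,150]
def H(p,X): return X@Rz(p[2]).T+[p[0],p[1],0]
f=lambda p:np.r_[(proj("top",H(p,C))-top).ravel(),(proj("scene",H(p,C))-sc).ravel()]
r=least_squares(f,[.7,.0,-.3]);p=r.x;print(p,r.fun)
# wheel: centre of the wheel silhouette in both + dial
for n in("top","scene"):
    for q in ("wheel_grip","dial"):
        optics.capture(n) if q=="wheel_grip" else None
        for s in optics.silhouettes(n,q)[:1]:
            m=s["pixels"];ys,xs=np.nonzero(m);print(n,q,xs.min(),xs.max(),ys.min(),ys.max(),xs.mean(),ys.mean())
np.save("holder.npy",p)
E
```

```text
[ 0.6045  0.0948 -0.3149] [-1.1843 -1.6976  0.5351 -1.0438 -0.1531  0.9446 -1.0961  1.3415 -1.6706
  1.1736 -1.1251 -0.9583  1.2963 -2.5494  0.6529 -1.0555]
top wheel_grip 306 343 157 194 322.9823182711198 175.23870333988214
top dial 299 345 150 201 321.318763326226 175.205223880597
scene wheel_grip 293 326 194 213 308.3305439330544 203.55439330543933
scene dial 290 329 195 227 309.46995994659545 209.55273698264352
```

```bash
cat >> h.py <<'E'
hp=np.array([0.6045,0.0948,-0.3149])
def H(X,p=hp): return np.atleast_2d(X)@Rz(p[2]).T+[p[0],p[1],0]
A=np.linspace(0,2*np.pi,60,endpoint=False)
def disc(r,z): return np.c_[r*np.cos(A),r*np.sin(A),0*A+z]
BOX=np.array([[x,y,z] for x in(-.045,.045) for y in(-.008,.008) for z in(-.016,.016)])
D=np.r_[disc(.048,-.016),disc(.048,-.026)]
def W(g,th,X): # wheel_grip pos g in holder frame
    return H((X@Rz(2.4-th).T)@Rx(.55).T+g)
def mask(n,g,th,S=4):
    m=np.zeros((400*S,640*S),np.uint8)
    for X in(D,BOX):
        cv2.fillConvexPoly(m,cv2.convexHull(np.round((proj(n,W(g,th,X))+.5)*S).astype(np.int32)),1)
    return m
def blue(n,im):
    h=cv2.cvtColor(im,cv2.COLOR_RGB2HSV).astype(int)
    b=((h[...,0]>100)&(h[...,0]<130)&(h[...,1]>120))|((h[...,0]<15)&(h[...,1]>150)&(h[...,2]>60))
    c=(322,176) if n=="top" else (309,204)
    w=np.zeros_like(b);w[c[1]-28:c[1]+28,c[0]-28:c[0]+28]=1
    return (b&w)
E
python3 - <<'E'
from h import *
from scipy.optimize import minimize
S=4;B={}
for n in("top","scene"):
    im=optics.capture(n);b=blue(n,im).astype(np.uint8)
    nn,l,st,_=cv2.connectedComponentsWithStats(b);k=1+st[1:,4].argmax();b=(l==k).astype(np.uint8);print(n,st[k])
    B[n]=cv2.resize(b,None,fx=S,fy=S,interpolation=cv2.INTER_NEAREST)
def cost(v):
    c=0
    for n in B:
        m=mask(n,v[:3]/100,v[3]); c+=(m^B[n]).sum()/B[n].sum()
    return c
best=None
for th in np.arange(.1,1.3,.2):
  for z in(12,15,18):
    r=minimize(cost,[0,-11,z,th],method="Nelder-Mead",options=dict(initial_simplex=np.array([[0,-11,z,th]]+[list(np.array([0,-11,z,th])+d) for d in np.diag([1,1.5,1.5,.3])]),maxiter=250))
    if best is None or r.fun<best.fun:best=r
print(best.x,best.fun)
v=best.x;g=v[:3]/100
print("world grip",H(g),"bar ends",W(g,v[3],np.array([[.045,0,.016],[-.045,0,.016]])))
tiles=[]
for n in B:
    im=cv2.imread(f"pics/{n}0.png");c=(322,176) if n=="top" else (309,204)
    im=cv2.resize(im,None,fx=8,fy=8,interpolation=cv2.INTER_CUBIC)
    ps=[(W(g,v[3],X)) for X in(D,BOX)]+[W(g,2.4,disc(.066,-.031))]
    for X in ps:cv2.polylines(im,[cv2.convexHull(((proj(n,X)+.5)*8).astype(np.int32))],True,(255,255,255),1)
    for a in(2.2,2.6,2.75,3.0):
        q=((proj(n,W(g,a,np.array([[.066,0,-.031]])))[0]+.5)*8).astype(int);cv2.circle(im,tuple(int(x) for x in q),3,(255,0,255),-1)
    tiles.append(im[(c[1]-28)*8:(c[1]+28)*8,(c[0]-25)*8:(c[0]+25)*8])
cv2.imwrite("pics/fit.png",np.hstack(tiles))
E
```

```text
top [ 306  157   40   39 1058]
scene [293 195  33  18 356]
[ -0.8234 -12.2672  13.2291   0.5321] 0.3660197983262887
world grip [[ 0.5587 -0.0193  0.1323]] bar ends [[ 0.5549  0.0117  0.1684]
 [ 0.5573 -0.0662  0.1234]]
```

View pics/fit.png

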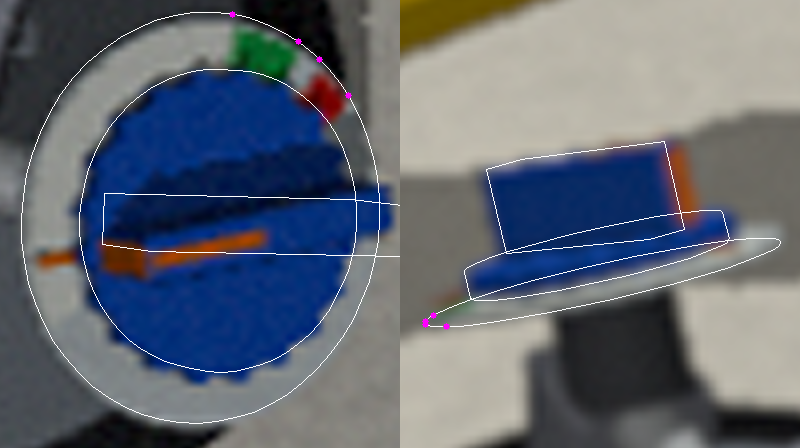

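```bash
cat > fit2.py <<'E'
from h import *
# features: (camera, tile px, local point, bar-fixed?)
o={"top":np.array([297,148]),"scene":np.array([284,176])}
F=[("top",(22,222),None),]
K=[("top",(265,237),None)]
def px(n,t): 
    t=np.array(t,float)
    if n=="scene": t=t-[400,0]
    return t/8+o[n]-.5
kp=[("scene",(487,168),(-.045,.008,.016)),("scene",(665,140),(.045,.008,.016)),("scene",(690,145),(.045,-.008,.016)),("top",(391,187),(-.045,.008,.016)),("top",(391,230),(-.045,-.008,.016)),
    ("top",(104,243),(.045,.008,.016)),("top",(150,280),(.045,-.008,.016))]
def res(v):
    g=v[:3];th=v[3];r=[]
    for n,t,X in kp: r+=list(proj(n,W(g,th,np.array([X])))[0]-px(n,t))
    d={n:proj(n,W(g,2.4,disc(.066,-.031))) for n in o}
    a=px("top",(22,12));b=px("top",(380,422))
    r+=list(d["top"].min(0)-a)+list(d["top"].max(0)-b)
    r+=[d["scene"][:,0].min()-px("scene",(432,0))[0],d["scene"][:,0].max()-px("scene",(788,0))[0]]
    w=proj("scene",W(g,2.4,D)); r+=[w[:,0].min()-px("scene",(463,0))[0],w[:,0].max()-px("scene",(735,0))[0]]
    return np.array(r)
r=least_squares(res,[0,-.12,.132,.4],loss="soft_l1");v=r.x;print(v,"\n",res(v))
g=v[:3]
print("world grip",H(g),"bar ends",W(g,v[3],np.array([[.045,0,.016],[-.045,0,.016]])))
tiles=[]
for n in o:
    im=cv2.imread(f"pics/{n}0.png");c=o[n]
    im=cv2.resize(im,None,fx=8,fy=8,interpolation=cv2.INTER_CUBIC)
    for X in [(W(g,v[3],X)) for X in(D,BOX,BOX[1::2])]+[W(g,2.4,disc(.066,-.031))]:cv2.polylines(im,[cv2.convexHull(((proj(n,X)+.5)*8).astype(np.int32))],True,(255,255,255),1)
    for a in(2.2,2.6,2.75,3.0,v[3]):
        q=((proj(n,W(g,a,np.array([[.066,0,-.031]])))[0]+.5)*8).astype(int);cv2.circle(im,tuple(int(x) for x in q),3,(255,0,255),-1)
    tiles.append(im[c[1]*8:(c[1]+56)*8,c[0]*8:(c[0]+50)*8])
cv2.imwrite("pics/fit2.png",np.hstack(tiles))
E
python3 fit2.py
```

```text
[-0.0088 -0.1213  0.1315  0.1895] 
 [ 0.4473  0.5175  3.2393 -0.4327 -2.8702 -0.0453  0.9179  2.5592 -0.5731
 -8.8285  6.9182  7.1229 -0.4597 -3.6599 -0.633   0.1243 -0.6057  0.2147
 -0.5341 -0.5414  0.5005 -0.3778]
world grip [[ 0.5586 -0.0178  0.1315]] bar ends [[ 0.54    0.0118  0.164 ]
 [ 0.572  -0.0633  0.1263]]
```

View pics/fit2.png

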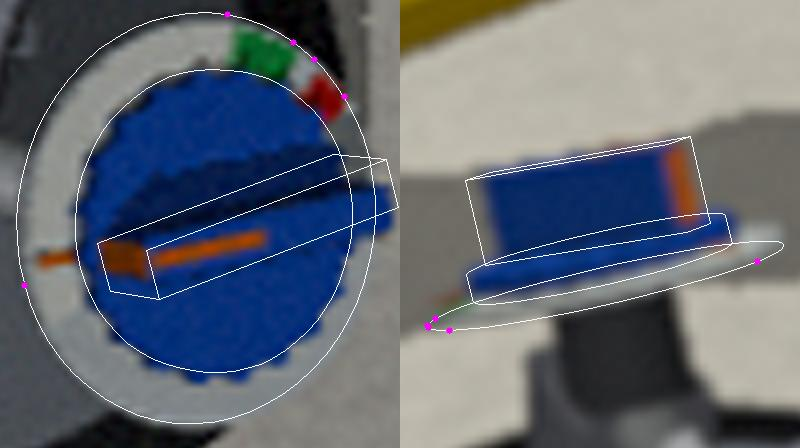

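```bash
python3 - <<'E'
s=open("fit2.py").read()
i=s.index('kp=');j=s.index('def res')
s=s[:i]+'''kp=[("scene",(487,168),(-.045,-.008,.016)),("scene",(665,140),(.045,-.008,.016)),("scene",(690,145),(.045,.008,.016)),("top",(391,187),(-.045,-.008,.016)),("top",(391,230),(-.045,.008,.016)),
    ("top",(104,243),(.045,-.008,-.016)),("top",(150,280),(.045,.008,.016))]
'''+s[j:]
open("fit2.py","w").write(s)
E
python3 fit2.py
```

```text
[-0.0105 -0.1218  0.133   0.3238] 
 [-1.1866  0.5535 -0.8181  0.3874 -0.3485 -1.3523  0.2048 -0.6163  0.9892
  0.2274 -0.991  -1.7199  0.2768  0.9003 -0.6961  0.7161 -0.6147  0.8606
 -0.0644 -0.0734  0.9701  0.0903]
world grip [[ 0.5568 -0.0177  0.133 ]] bar ends [[ 0.5439  0.013   0.1672]
 [ 0.5646 -0.0643  0.126 ]]
```

View pics/fit2.png

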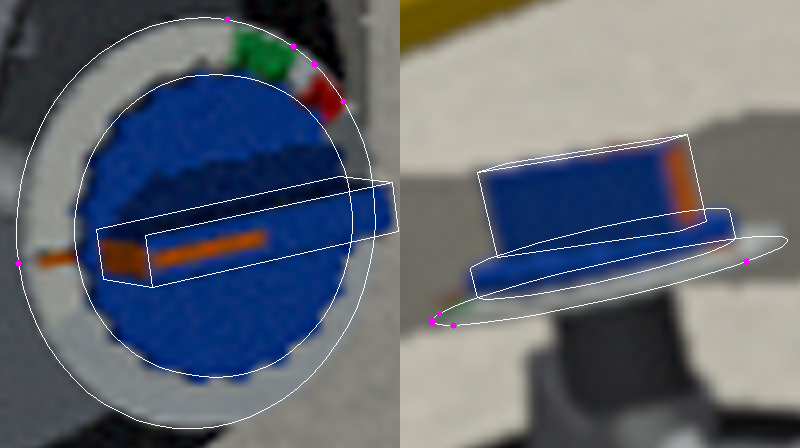

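```bash
cat > plan.py <<'E'
from h import *
from scipy.spatial.transform import Rotation as R
g=np.array([-.0105,-.1218,.133])
s=readout.state();M=R.from_rotvec(s["tool_rot"]).as_matrix();print("tool x",M[:,0],"yaw",np.degrees(np.arctan2(M[1,0],M[0,0])))
def wp(th,r=.033,half=.011):
    top=W(g,th,np.array([[-r,-.008,.016],[-.045,-.008,.016],[0,-.008,.016]]))
    ends=W(g,th,np.array([[0,0,0],[-.045,0,0]]));d=(ends[1]-ends[0])[:2];d/=np.linalg.norm(d)
    # horizontal normal, pointing to -y' side
    yv=(W(g,th,np.array([[0,-.01,0]]))-W(g,th,np.array([[0,0,0]])))[0,:2]
    n=np.array([-d[1],d[0]]); n*=np.sign(n@yv)
    # support of bar along n at this station: use top and bottom edges near z
    c=top[0,:2]+n*half
    # wheel face height under the finger footprint
    o,ax=W(g,th,np.array([[0,0,-.016],[0,0,.984]]));ax=ax-o
    zs=[]
    for a in(-.0145,.0145):
        for b in(-half,half):
            q=c+d*a+n*b; zz=o[2]-(ax[0]*(q[0]-o[0])+ax[1]*(q[1]-o[1]))/ax[2]
            rr=np.linalg.norm(np.r_[q,zz]-o); zs.append(zz if rr<.05 else zz-.015)
    return c,np.degrees(np.arctan2(d[1],d[0])),top[0,2],max(zs),n,top[1,2]
if __name__=="__main__":
    for th in(.33,.6,.9,1.2,1.5,1.8,2.1,2.4):
        c,yaw,zt,zf,n,_=wp(th);print(th,c*1000,"yaw %.0f topz %.0f facez %.0f"%(yaw,zt*1e3,zf*1e3),n)
E
python3 plan.py
```

```text
tool x [ 0.2413 -0.9704 -0.0001] yaw -76.03402613460996
0.33 [579.9094 -50.3945] yaw -75 topz 133 facez 111 [0.9679 0.2514]
0.6 [571.7205 -55.548 ] yaw -93 topz 131 facez 105 [ 0.9989 -0.0478]
0.9 [560.8697 -58.8629] yaw -113 topz 129 facez 100 [ 0.9219 -0.3875]
1.2 [549.1378 -59.0376] yaw -133 topz 129 facez 100 [ 0.7366 -0.6763]
1.5 [537.852  -55.9029] yaw -151 topz 131 facez 100 [ 0.485  -0.8745]
1.8 [528.2633 -49.8814] yaw -168 topz 133 facez 100 [ 0.2115 -0.9774]
2.1 [521.2538 -41.7608] yaw 177 topz 138 facez 102 [-0.057  -0.9984]
2.4 [517.3055 -32.4336] yaw 162 topz 142 facez 105 [-0.3097 -0.9508]
```

Call:
{"fn": "step_arm", "kwargs": {"xyz": [[20,30,10],[40,60,20],[60,90,20],[80,125,20],[100,160,20],[120,195,20],[145,230,20],[170,265,20],[200,300,20],[230,335,20],[265,370,20],[300,405,20],[335,440,20],[370,475,20],[400,510,20],[430,540,20],[445,555,20],[453,563,20],[453,563,20],[453,563,20]], "turn": [10,20,30,40,50,60,70,80,90,100,110,120,130,140,150,160,170,180,180,180], "grip": [0,0,0,0,0,0,0,0,0,0,0,0,0,0,0,0,0,0,0,0]}}

```text
time_s: 4.0
tool_pos: [0.6035, -0.0442, 0.2762]
tool_rot: [-1.94, -2.471, 0.001]
ft_force: [0.2, 0.3, 0.4]
opening: -0.0
```

```bash
cat > look.py <<'E'
from h import *
import sys
t=sys.argv[1];T=[]
for n,c in(("top",(300,170)),("scene",(320,200))):
    im=optics.capture(n)[:,:,::-1];T.append(cv2.resize(im[c[1]-60:c[1]+60,c[0]-65:c[0]+65],None,fx=3,fy=3,interpolation=cv2.INTER_CUBIC))
cv2.imwrite(f"pics/{t}.png",np.hstack(T))
s=readout.state();print(s["time_s"],s["joint_pos"],s["tool_pos"],s["ft_force"],s["opening"])
E
python3 look.py a1; python3 plan.py|head -1
```

```text
4.1 [ 0.5292  0.5162 -0.8265  1.5461  0.3929  1.2529  1.4547] [ 0.6035 -0.0443  0.2764] [-0.3239  0.6661 -1.1012] -0.00010871298964645554
tool x [-0.238   0.9713 -0.0006] yaw 103.76572612170511
```

View pics/a1.png

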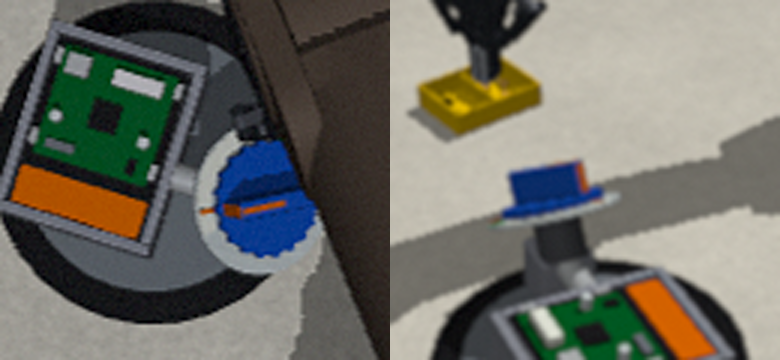

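Run:
```python
from h import *
print("px",(482-390)/3+255,82/3+140)
for z in(.232,.238,.245,.251,.258): print(z,proj("scene",[.6035,-.0443,z]))
```

```text
px 285.6666666666667 167.33333333333334
0.232 [[287.4592 172.9312]]
0.238 [[287.3638 171.0645]]
0.245 [[287.252  168.8752]]
0.251 [[287.1556 166.9887]]
0.258 [[287.0426 164.776 ]]
```

Call:
{"fn": "step_arm", "kwargs": {"xyz": [[0,0,-40],[0,0,-80],[0,0,-115],[0,0,-134],[0,0,-134]], "turn": [0,0,0,0,0], "grip": [0,0,0,0,0]}}

```text
time_s: 4.72
tool_pos: [0.6033, -0.0439, 0.1417]
tool_rot: [-1.935, -2.473, 0.002]
ft_force: [-0.7, 0.8, -0.3]
opening: -0.0004
```

```bash
python3 look.py a2
python3 - <<'E'
from plan import *
c0=np.array([603.5,-44.3])
for th in np.arange(.33,2.46,.15):
    c,yaw,zt,zf,n,_=wp(th);y=yaw if yaw<0 else yaw-360
    print("%.2f"%th,c*1e3-c0,round(y+75))
E
```

```text
4.825 [ 0.4863  0.6386 -0.7615  1.7042  0.509   1.0055  1.3573] [ 0.6046 -0.0434  0.1436] [0.5721 0.7173 0.9042] -0.00021818507079783347
tool x [-0.2408  0.9706 -0.0003] yaw 103.93257126417328
0.33 [-23.5906  -6.0945] 0
0.48 [-27.9228  -9.1773] -10
0.63 [-32.793  -11.7046] -20
0.78 [-38.1182 -13.5847] -30
0.93 [-43.7842 -14.7293] -40
1.08 [-49.6454 -15.0695] -50
1.23 [-55.5335 -14.5703] -59
1.38 [-61.2739 -13.2384] -69
1.53 [-66.7011 -11.1195] -78
1.68 [-71.6708  -8.2906] -86
1.83 [-76.0646  -4.8492] -94
1.98 [-79.791   -0.9039] -102
2.13 [-82.7836   3.4323] -110
2.28 [-84.9988   8.0471] -117
2.43 [-86.4127  12.832 ] -125
```

View pics/a2.png

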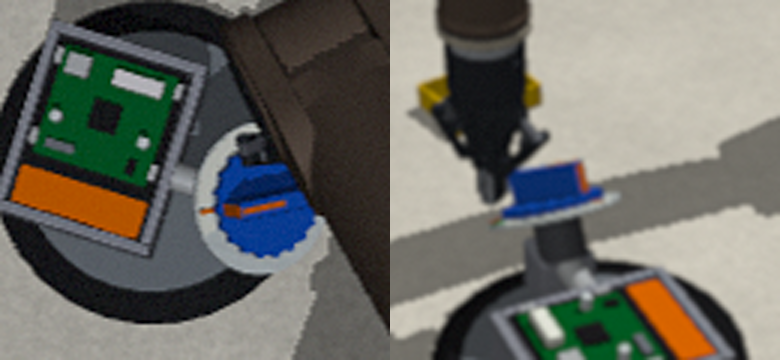

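Call:
{"fn": "step_arm", "kwargs": {"xyz": [[-15,-4,0],[-24,-6,0],[-28,-9,0],[-33,-12,0],[-38,-14,0],[-44,-15,0],[-50,-15,0],[-56,-15,0],[-56,-15,0]], "turn": [0,0,-10,-20,-30,-40,-50,-59,-59], "grip": [0,0,0,0,0,0,0,0,0]}}

```text
time_s: 5.95
tool_pos: [0.5484, -0.0591, 0.1435]
tool_rot: [2.901, 1.2, 0.004]
ft_force: [4.5, -0.8, -1.3]
opening: -0.0001
```

```bash
python3 look.py a3
```

```text
6.05 [ 0.3937  0.4971 -0.5278  1.8538  0.32    0.873   0.4981] [ 0.5484 -0.059   0.1432] [ 4.0881 -2.5252  1.3851] 0.00022610996221188607
```

View pics/a3.png

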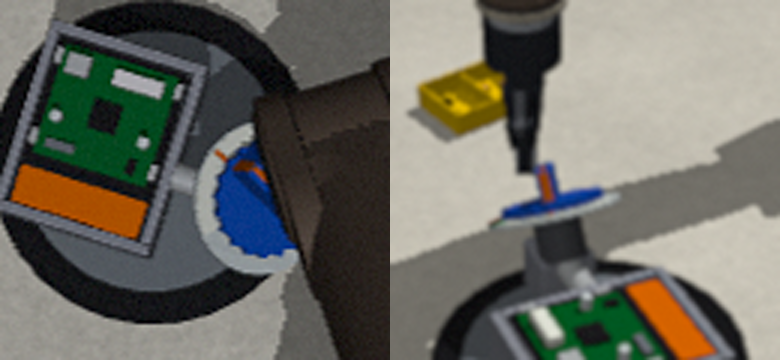

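Call:
{"fn": "step_arm", "kwargs": {"xyz": [[-5,2,0],[-10,4,0],[-15,7,0],[-20,10,0],[-24,14,0],[-27,18,0],[-27,18,0]], "turn": [-10,-19,-27,-35,-43,-51,-51], "grip": [0,0,0,0,0,0,0]}}

```text
time_s: 6.92
tool_pos: [0.5207, -0.0442, 0.1433]
tool_rot: [3.133, -0.169, 0.001]
ft_force: [-0.0, -12.7, 9.9]
opening: -0.0002
```

```bash
python3 look.py a4
```

```text
7.025 [ 0.2176  0.4218 -0.3131  1.9349  0.1806  0.8113 -0.3007] [ 0.5207 -0.0442  0.1433] [ -0.756  -12.8314  11.2621] -0.00033660919270566146
```

View pics/a4.png

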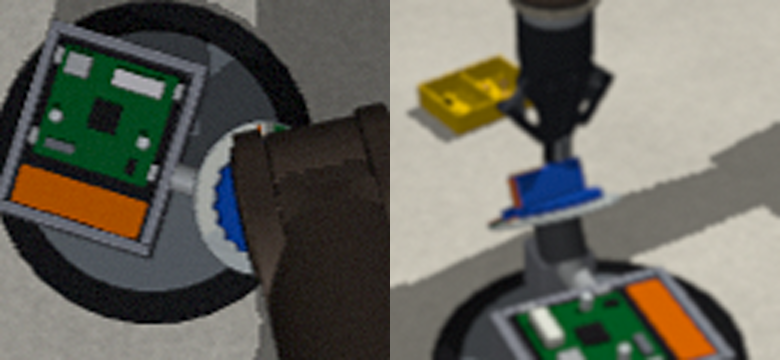

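Call:
{"fn": "step_arm", "kwargs": {"xyz": [[-2,5,0],[-3,8,0],[-3,8,0]], "turn": [-7,-11,-11], "grip": [0,0,0]}}

```text
time_s: 7.4
tool_pos: [0.5166, -0.0374, 0.1431]
tool_rot: [3.101, -0.468, -0.002]
ft_force: [-3.7, -16.4, 14.3]
opening: -0.0001
```

```bash
python3 look.py a5
python3 - <<'E'
import cv2;a=cv2.imread("pics/a5.png");cv2.imwrite("pics/a5z.png",cv2.resize(a[90:190,220:320],None,fx=5,fy=5,interpolation=cv2.INTER_CUBIC))
E
```

```text
7.5 [ 0.1694  0.4115 -0.2668  1.9472  0.1542  0.8043 -0.4827] [ 0.5166 -0.0374  0.143 ] [ -3.8193 -16.4641  13.9723] -0.0004080113429688554
```

View pics/a5z.png

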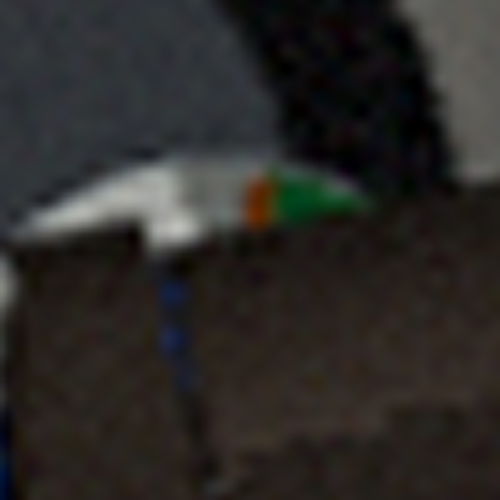

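The pointer now sits at the near edge of the green arc, at about 2.25. I'll push roughly 5 mm more.

Call:
{"fn": "step_arm", "kwargs": {"xyz": [[-1,3,0],[-1,5,0],[-1,5,0]], "turn": [-3,-5,-5], "grip": [0,0,0]}}

```text
time_s: 7.88
tool_pos: [0.515, -0.0331, 0.1429]
tool_rot: [3.076, -0.603, -0.003]
ft_force: [-5.9, -18.7, 14.9]
opening: 0.0005
```

```bash
python3 look.py a6
python3 - <<'E'
import cv2;a=cv2.imread("pics/a6.png");cv2.imwrite("pics/a6z.png",cv2.resize(a[90:190,220:320],None,fx=5,fy=5,interpolation=cv2.INTER_CUBIC))
E
```

```text
7.975 [ 0.1449  0.4075 -0.2461  1.9521  0.1427  0.8018 -0.5684] [ 0.515  -0.033   0.1429] [ -6.7326 -18.6501  15.7183] -0.00021120622529250373
```

View pics/a6z.png

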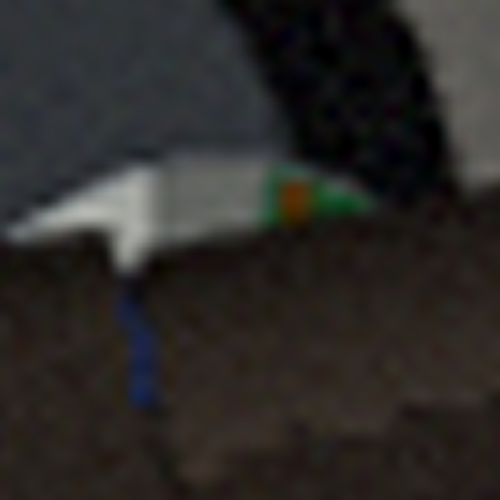

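Call:
{"fn": "step_arm", "kwargs": {"xyz": [[1,-6,0],[2,-25,0],[0,-40,30],[-20,-60,70],[-40,-100,110],[-60,-150,130],[-80,-200,130],[-80,-220,130],[-80,-220,130]], "turn": [0,0,0,0,0,0,0,0,0], "grip": [0,0,0,0,0,0,0,0,0]}}

```text
time_s: 9.1
tool_pos: [0.4359, -0.2484, 0.272]
tool_rot: [-3.083, 0.602, 0.002]
ft_force: [0.5, 0.3, 0.4]
opening: 0.0001
```

```bash
python3 look.py a7
python3 - <<'E'
import cv2;a=cv2.imread("pics/a7.png");cv2.imwrite("pics/a7z.png",cv2.resize(a[100:300,180:360],None,fx=3,fy=3,interpolation=cv2.INTER_CUBIC))
E
```

```text
9.2 [ 0.5438  0.2313 -0.166   1.8333  0.0419  1.0817 -0.0201] [ 0.4368 -0.2461  0.272 ] [-0.4635 -0.3408 -0.3317] 0.0001737391955590568
```

View pics/a7z.png

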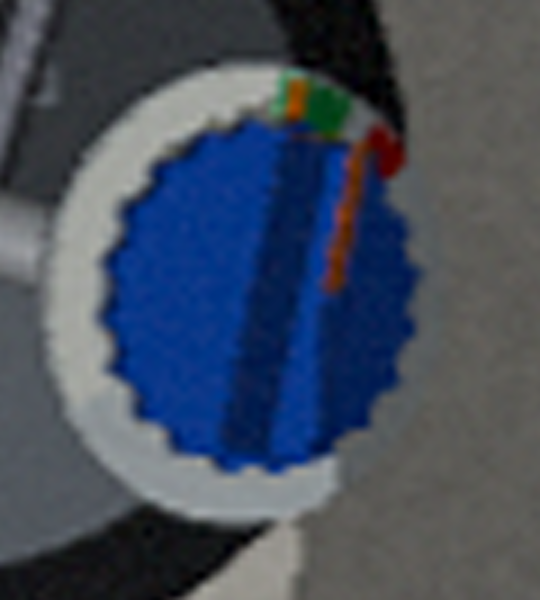

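View pics/a7.png

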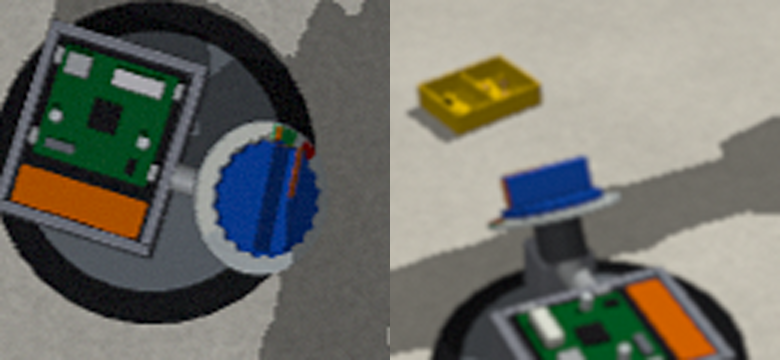

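Run:
```python
from h import *
print("strip world",H([-.057,.045,.076]))
im=optics.capture("top")
h=cv2.cvtColor(im,cv2.COLOR_RGB2HSV);m=((h[...,0]<15)&(h[...,1]>150)&(h[...,2]>60)).astype(np.uint8);m[:,:230]=0;m[:,292:]=0;m[:140]=0;m[210:]=0
M=cv2.moments(m,True);print(M["m10"]/M["m00"],M["m01"]/M["m00"],M["m00"],proj("top",H([-.057,.045,.076])))
print(cv2.minAreaRect(np.argwhere(m)[:,::-1].astype(np.float32)))
im=optics.capture("scene")
h=cv2.cvtColor(im,cv2.COLOR_RGB2HSV);m=((h[...,0]<15)&(h[...,1]>150)&(h[...,2]>60)).astype(np.uint8);m[:228]=0;m[265:]=0;m[:,:325]=0;m[:,380:]=0
M=cv2.moments(m,True);print(M["m10"]/M["m00"],M["m01"]/M["m00"],M["m00"],proj("scene",H([-.057,.045,.076])))
s=readout.state();print(s["tool_pos"],s["tool_rot"])
```

```text
strip world [[0.5642 0.1552 0.076 ]]
260.94880546075086 176.74232081911262 586.0 [[261.7067 176.5256]]
((260.9624938964844, 176.76080322265625), (44.657562255859375, 13.340960502624512), 17.650123596191406)
347.5422343324251 246.32152588555857 367.0 [[347.1962 244.5114]]
[ 0.4371 -0.2459  0.2721] [-3.0837  0.5958  0.001 ]
```

Call:
{"fn": "step_arm", "kwargs": {"xyz": [[0,50,0],[0,100,0],[10,150,0],[30,200,0],[50,250,0],[70,300,0],[90,350,0],[110,380,0],[127,402,0],[127,402,0],[127,402,-50],[127,402,-100],[127,402,-145],[127,402,-145]], "turn": [10,20,30,40,50,60,70,80,90,94,94,94,94,94], "grip": [0,0,0,0,0,0,0,0,0,0,0,0,0,0]}}

```text
time_s: 11.05
tool_pos: [0.5611, 0.1546, 0.1245]
tool_rot: [-2.538, -1.847, 0.01]
ft_force: [-1.1, 0.4, 0.1]
opening: -0.0001
```

```bash
python3 look.py b1
```

```text
11.15 [ 0.0359  0.5746 -0.5714  1.7803  0.3843  0.899   0.5523] [0.5639 0.1557 0.1285] [0.7585 0.0434 0.8637] 9.220645238152015e-05
```

View pics/b1.png

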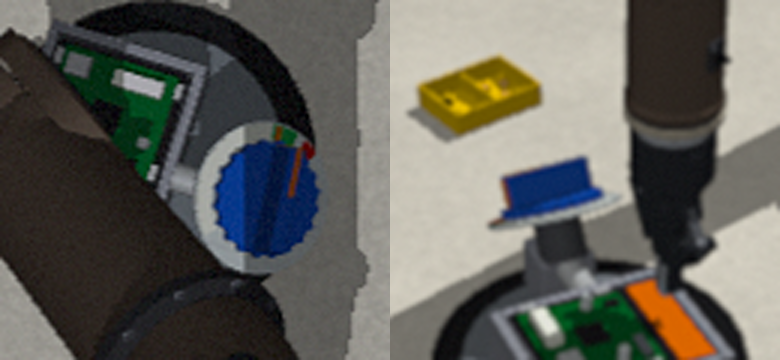

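Call:
{"fn": "step_arm", "kwargs": {"xyz": [[0,0,-10],[0,0,-20],[0,0,-26],[0,0,-30],[0,0,-34],[0,0,-38],[0,0,-38]], "turn": [0,0,0,0,0,0,0], "grip": [0,0,0,0,0,0,0]}}

```text
time_s: 12.02
tool_pos: [0.5636, 0.1545, 0.0893]
tool_rot: [-2.542, -1.846, 0.001]
ft_force: [-0.8, -0.2, 1.2]
opening: -0.0
```

Call:
{"fn": "step_arm", "kwargs": {"xyz": [[0,0,-3],[0,0,-5],[0,0,-5]], "turn": [0,0,0], "grip": [0,0,0]}}

```text
time_s: 12.4
tool_pos: [0.5641, 0.1544, 0.0845]
tool_rot: [2.542, 1.845, 0.001]
ft_force: [-0.6, -1.8, 2.5]
opening: 0.0002
```

```bash
python3 look.py b2
```

```text
12.5 [ 0.0145  0.6279 -0.5404  1.816   0.4282  0.8157  0.5153] [0.5641 0.1544 0.0845] [ 0.1676 -0.3076  3.4992] -0.00010848722990042133
```

View pics/b2.png

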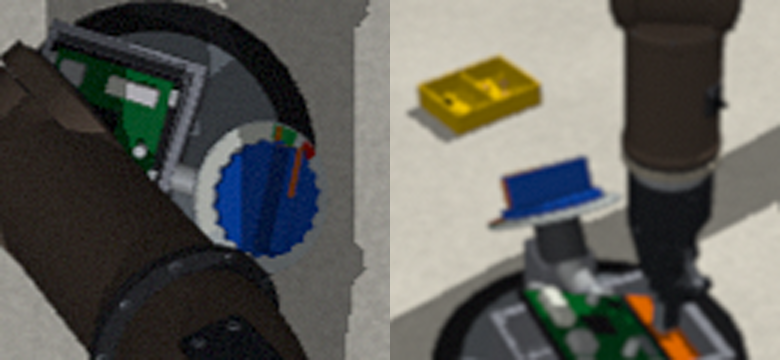

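Call:
{"fn": "step_arm", "kwargs": {"xyz": [[0,0,-2],[0,0,-4],[0,0,-4]], "turn": [0,0,0], "grip": [0,0,0]}}

```text
time_s: 12.88
tool_pos: [0.5644, 0.1545, 0.0834]
tool_rot: [2.541, 1.844, 0.002]
ft_force: [-11.2, -5.9, 37.2]
opening: -0.0001
```

Call:
{"fn": "step_arm", "kwargs": {"xyz": [[0,0,6],[0,0,40],[0,0,90],[0,0,140],[-10,-40,170],[-30,-90,170],[-40,-150,170],[-60,-210,170],[-80,-270,170],[-100,-330,170],[-110,-370,170],[-110,-370,170]], "turn": [0,0,0,0,0,0,0,0,0,0,0,0], "grip": [0,0,0,0,0,0,0,0,0,0,0,0]}}

```text
time_s: 14.38
tool_pos: [0.4524, -0.2195, 0.2499]
tool_rot: [2.548, 1.837, -0.002]
ft_force: [0.1, 0.3, 1.0]
opening: -0.0
```

```bash
python3 look.py b3;python3 - <<'E'
from h import *
for n in("top","scene"): cv2.imwrite(f"pics/{n}9.png",optics.capture(n)[:,:,::-1])
a=cv2.imread("pics/scene9.png");cv2.imwrite("pics/s9z.png",cv2.resize(a[215:300,260:390],None,fx=6,fy=6,interpolation=cv2.INTER_CUBIC))
# predicted strip/cradle corners at 0.40 and .33
for t in(0.33,.4):
    c,s=np.cos(t),np.sin(t);ax=np.array([-.010,.045,.068])
    pts=[]
    for x,y in((-.075,-.06),(-.075,.06),(.075,.06),(.075,-.06)):
        dx,dz=x+.010,.008; pts.append([ax[0]+dx*c-dz*s if 0 else ax[0]+c*dx-s*dz*-1*-1,y+.045,ax[2]+s*dx+c*dz])
    print(t,((proj("scene",H(np.array(pts)))-[260,215])*6).round(0).tolist())
E
```

```text
14.475 [ 0.7778  0.2975 -0.5505  1.8397  0.1766  1.053   1.4142] [ 0.4539 -0.2154  0.2502] [-0.216   0.2741  0.9027] 0.0002889582398454962
0.33 [[498.0, 130.0], [617.0, 282.0], [324.0, 288.0], [218.0, 127.0]]
0.4 [[495.0, 138.0], [614.0, 290.0], [329.0, 276.0], [223.0, 116.0]]
```

View pics/s9z.png

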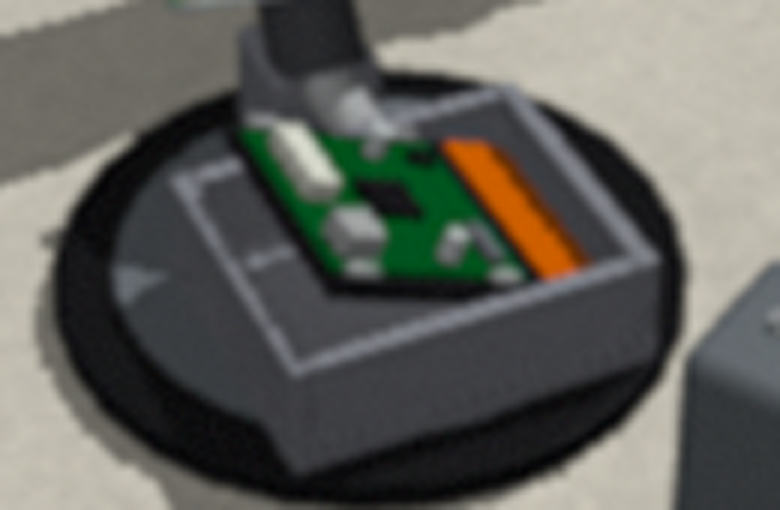

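View pics/b3.png

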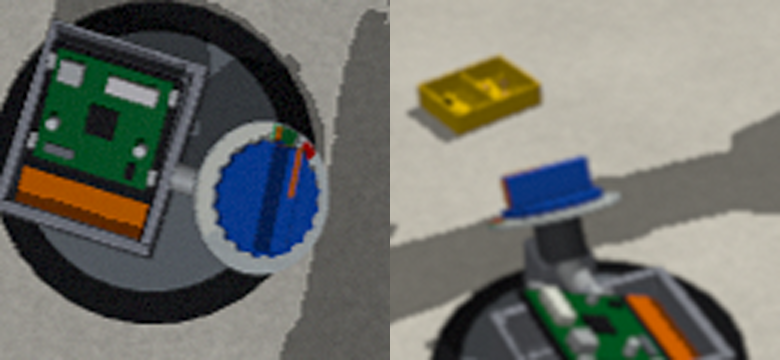

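View pics/top9.png

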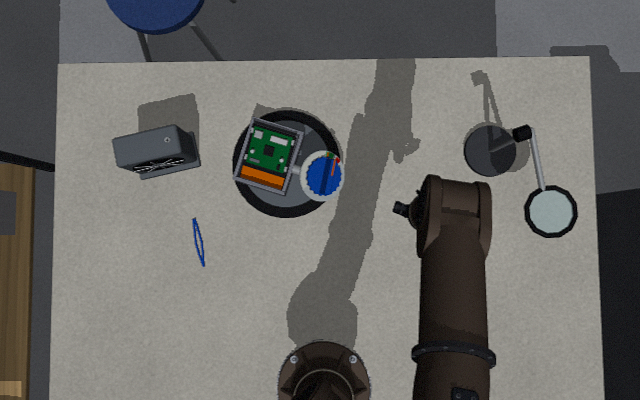

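```bash
python3 -c "
from bench import robot
print(robot.finish_job())"
```

```text
the job is handed in; nothing more can be done
None
```

I wound the tension wheel into the green arc and let go. Then I tipped the cradle to its stop, moved the arm clear and handed the job in at about 14.5 s.

- **Wheel:** I wound it clockwise from about 0.33 rad by pushing the low end of its grip bar with the closed fingers. The released pointer measured about 2.32 rad. That is inside the green arc but nearer its 2.2 edge than the middle. It never reached the red and still showed green after the pressing.
- **Cradle:** I pressed the orange strip down until the force rose sharply to 37 N vertically (about 39 N in all), which showed the stop was reached. That force was on the fingertips. The last scene picture fits a tilt of about 0.40 rad, allowing for a 2-pixel offset between the cameras, and the cradle stayed tipped after release.
- **Bystanders:** The fan, tweezers and magnifier look unmoved in the last top picture, and the tray in the last scene crop. The arm hid the tray from the top camera. The wrist force was near zero with the arm clear.
- **Disagreement:** My fit put the wheel's axis 10 mm to the near side of the holder's centre line, where I had expected it on the line. I corrected for this by reading the dial in the pictures.

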